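# Set the disc sander's table gap with the 4 mm feeler gauge

## Robot

A 6-joint arm with a two-finger parallel gripper is mounted at the origin on the work surface. World frame = base frame: x ahead of the robot, y to its left, z up, the work surface at z = 0. Lengths are in mm, angles in rad, forces in N, time in s.
With the tool pointing down it reaches from about 350 to 875 mm from the base axis. Payload 4.2 kg.
Tool frame: the origin (TCP) lies midway between the tips of the shut fingers; the grasp point (between the pads) lies 19 mm behind it; y points along the fingers, x is the direction in which the jaws open and shut, and the axes are right-handed (so a half turn about y gives the same grasp; the last joint's range is limited). The gripper opens to 85 mm and grips with 20 to 120 N. Pads are 22 mm wide; open, the fingers measure 114 mm over their backs; the gripper's body (76 mm by 85 mm) begins 54 mm behind the grasp point. The pads swing forward as they close: fully open they stand 13 mm farther back than shut.
Start: joints at [-0.861, 0.385, 0.008, 0, -1.194, -0.259], TCP at [272.315, -562.533, 231.312] pointing down, gripper open.
Joint ranges: [-3.14, 3.14], [-1.21, 2.06], [-1.07, 1.41], [-3.16, 2.05], [-2.99, -0.16], [-3.1, 3.1]. Speed limits (rad/s): [2.79, 2.79, 3.14, 3.14, 3.14, 3.14].

## Interface

Orientations are given as a unit quaternion [x, y, z, w].
In Python, from bench import read_state, get_image, job_done gives the robot as it stands.
- The arm moves only by the tool play_rows, never from a script. Its argument "series" is a list of rows, each a list of 7 numbers: the shift along the tool's x, y, z in m, then the turn, a rotation vector about the tool's x, y, z in rad, then the finger opening in m, from 0 to 0.0854. In form: [[x, y, z, wx, wy, wz, claw], ...]. A call has 1 to 10 rows; each row shifts and turns the pose as measured when the row begins, along the tool's axes as they then stand; what a row does not reach is not made up. A row lasts 1/10 s, in which the tool goes at most 50 mm and 8.59 degrees, less where a joint would pass 70% of its speed; a pose out of reach is approached as far as the arm can. A call with a gripper value outside its range is refused whole. The fingers move at their own pace and stop on an object; the grip force is fixed at half the most. Time passes only in rows, so rows that do not move let the fingers close. It gives the time, the measured TCP pose, the force and the opening at its end, in the units of the state.
- read_state(): the state, without advancing time (a new reading comes with each control period).
- get_image(name): name is "side" or "top" or "wrist"; returns a dict with "color" (384x512x3 uint8, red, green, blue), "intrinsics" (3x3 intrinsics, pixels), "origin" and "orientation" of the camera in the world. Camera axes: x right, y down, z forward; pixel columns grow to the right and rows downward; lengths in mm; the calibration is good to about 2 mm. A picture is of the moment at which its call begins. There is no depth.
- job_done(): hands the job in, once; it reports no verdict.
The state is a dict: "clock": time; "joints": joint angles; "joint_vel": joint speeds; "joint_efforts": joint torques, N m; "position": TCP position; "ee_rot": TCP orientation; "contact_force": force on the tool from outside, world axes, zero at the start; "wrist_torque": the same for the moment, N m; "gripper_width": finger opening in mm.
Only numpy, scipy, OpenCV 4.12 (cv2) and the standard library are available. Lean on these libraries where they do the work, as an engineer would, in place of code of your own. Each camera call takes 0.05 s, during which the arm holds its last target. There are 200 camera calls.

## Task

Set the gap of the disc sander with the 4 mm feeler gauge (yellow grip). Slide its blade down into the gap until its foot is flat on the sander's table and let go, push the table towards the disc until you feel the blade just nipped - not crushed - between table edge and disc, then draw the gauge straight up so that it comes out with a light drag (if it comes freely, put it back and push again). Leave the table where the blade set it, stand the gauge back in its own slot of the rack, and leave the other gauges and the clutter alone.

Things in the scene. Friction and masses are not known exactly. Their poses are not given: they have to be found in the camera images.
- sander: Green and grey bench disc sander, fixed; base plate 240 x 400 x 12 mm. Origin: on the bench below the middle of the disc's abrasive face. z up; y is level, square to the disc face, from the disc out over the sander's table (the motor lies along -y, top at 160 mm); x runs along the table's edge.
- disc: The sanding disc, 125 mm across, upright, not turning and fixed in place, 100 mm up. Origin: centre of its abrasive face (brown); same axes as the sander, so the face is the plane y = 0. It stands 62 mm above the table's surface; behind it is its housing, 71 mm in radius.
- sander_table: The sander's aluminium work table, 190 (x) x 115 (y) x 12 mm, top 100 mm above the bench. Clamps slack: it slides along the sander's y only, travel 22 mm, dry friction about 7 N, and stays where left. Origin as table_edge, sander axes. Below it, at x = -60 and +60 mm only: carriages 30 mm wide, and fixed posts 67 mm high, 140 to 160 mm from the disc face. Push it at table_outer.
- table_edge (a point): Middle of the table's edge nearest the disc, on the top surface. Its distance from the disc face along y is the gap: 8 to 14 mm at the start; to be set to the blade's 4 mm. Sander axes.
- table_outer (a point): Middle of the table's outer edge (115 mm from table_edge), on the top surface: the place to push, along the sander's -y. Sander axes.
- gauge_yellow: 4 mm feeler gauge, the one to use, 0.1 to 0.17 kg. Origin: blade centre, level with the foot's underside. Steel blade 30 (x) x 4 (y) mm, z 0 to -36 mm, last 6 mm tapered to 2. Foot 40 mm wide, y -2 to 44, 6 mm thick. Yellow grip 24 (x) x 16 (y) mm at y = 22, z 6 to 61 mm. In use: blade in the gap, foot on the sander's table, y as the sander's y. Friction 0.5 to 0.7: drag about 1.2 x nip.
- gauge_red: 3 mm gauge of the same make with a red grip, in the rack; not to be used.
- gauge_blue: 6 mm gauge of the same make with a blue grip, in the rack; not to be used.
- rack: Fixed wooden rack, 70 (x) x 200 (y) x 50 mm high, three through slots 40 (x) x 14 (y) mm centred at y = -84, -20 and 44 mm; origin under its middle. Each slot holds one gauge, blade down, foot on the rack's top, in any order: gauge origin over the slot's centre (within 2 mm), gauge axes along the rack's.
- drill: Cordless drill lying on its side, teal and black, 190 x 190 mm, 65 mm high; bystander.
- toy_top: Turned wooden double disc on a dowel, 60 mm across, 66 mm high, painted orange and green on top; bystander.
- wheel_0: Plain wooden disc lying flat, 60 mm across, 10 mm thick; bystander.
- wheel_1: Another such disc; bystander.
- offcut: Plywood offcut, 130 x 90 x 9 mm, lying flat; bystander.
- eraser: Yellow eraser block, 30 x 62 x 14 mm; bystander.
- crayons: Card tray with three crayons, 100 x 50 mm, 21 mm high; bystander.
Mind the look-alikes: they are no part of the job. What is shaped like the gauge_yellow but purple or turquoise is not meant.

How it is judged:
By the outcome, as a careful person would: the job done as asked, in the order asked, and still so for the second after the job is handed in, with the robot touching nothing.
It also fails if it takes over 69 s, if anything falls off the work surface, if the arm or the gripper's body presses on something with over 40 N, if the wrist force passes 120 N, or if a joint passes its speed limit or range.

## Working session

There is one attempt and no reset: what is moved stays moved. The work goes in short steps, Python scripts to look and compute and a tool call to move; the robot and the scene stay as the last step left them, time stands still between calls to the robot, and variables do not carry over. Pictures are saved under pics/ and viewed, about 8 in all and at most 12, crops included, and the job is handed in when it is done.

Besides the shell and the picture viewer there is one more tool, called after "Call:" by a JSON object that holds its "name" and its "arguments", one argument or row to a line. play_rows: Moves the arm, as the interface text tells. Its arguments: {"type":"object","properties":{"series":{"type":"array","items":{"type":"array","items":{"type":"number"}}}},"required":["series"]}

```bash
ls; mkdir -p pics; python3 - <<'E'
from bench import *
import cv2,json
print(read_state())
for n in ["side","top"]:
    d=get_image(n); cv2.imwrite(f"pics/{n}0.png",d["color"][:,:,::-1]); print(n,d["intrinsics"],d["origin"],d["orientation"])
E
```

```text
pics
{'clock': 0.0, 'joints': array([-8.61408934e-01,  3.85538206e-01,  6.65512412e-03, -5.10106910e-04,
       -1.19396884e+00, -2.58587552e-01]), 'joint_vel': array([-9.83815261e-04,  9.06829227e-04,  2.70519465e-03, -4.58695553e-05,
       -7.21521516e-05, -4.84252561e-04]), 'joint_efforts': array([ 6.73258692e-04, -3.92289734e+01,  1.88405603e+01,  4.18614104e+00,
       -4.62305878e-03,  7.16934863e-06]), 'position': array([ 272.07448723, -562.0443399 ,  230.24245718]), 'ee_rot': array([ 0.37501624,  0.59944064, -0.59868899, -0.37630471]), 'contact_force': array([ 0.3055106 ,  0.49304472, -0.26764244]), 'wrist_torque': array([ 0.01495734, -0.05107807, -0.02852148]), 'gripper_width': 85.74895928725083}
side [[403.7730001    0.         261.74789392]
 [  0.         403.7730001  185.90185461]
 [  0.           0.           1.        ]] [ 339.65643562 -950.52917318 1123.11665366] [ 0.92970031 -0.10776047  0.04878281 -0.34880548]
top [[362.0447       0.         257.0508904 ]
 [  0.         362.0447     195.29911161]
 [  0.           0.           1.        ]] [ 426.98559125  -79.13115561 1158.05024525] [ 0.71315415 -0.69876557  0.04288842 -0.0360337 ]
```

View pics/top0.png

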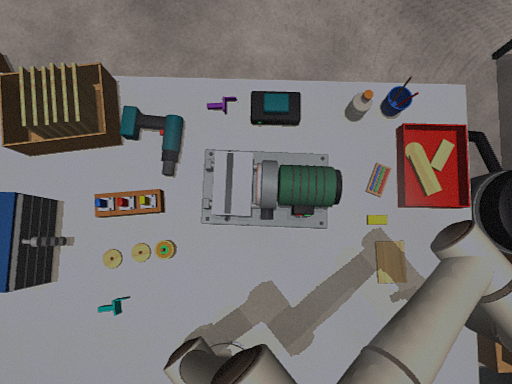

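View pics/side0.png

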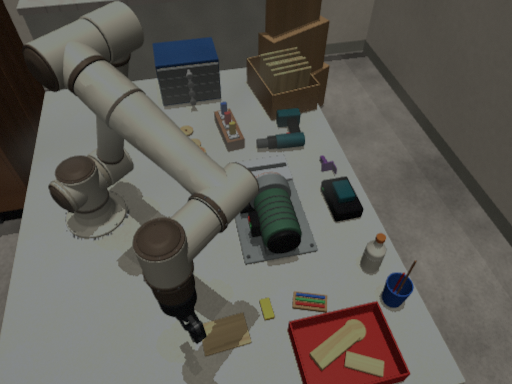

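Top: rack at (129,203) with blue (108), red (127) and yellow (149,201) grips. The sander is at (270,190), with its table on the left (232,183). Look-alikes: purple (222,104), turquoise (115,306), eraser (377,219). I'll enlarge the rack and the sander.

```bash
cat > h.py <<'E'
from bench import *
import cv2,numpy as np
from scipy.spatial.transform import Rotation as R
def look(n,f=None,crop=None,s=1):
    d=get_image(n); np.savez(f"cam_{n}.npz",K=d["intrinsics"],o=d["origin"],q=d["orientation"],c=d["color"])
    if f: save(n,f,crop,s)
def save(n,f,crop,s=1):
    c=np.load(f"cam_{n}.npz")["c"][:,:,::-1]
    if crop: x,y,w,h=crop; c=c[y:y+h,x:x+w]
    cv2.imwrite(f"pics/{f}.png",cv2.resize(c,None,fx=s,fy=s,interpolation=cv2.INTER_CUBIC))
def ray(n,u,v,z):
    d=np.load(f"cam_{n}.npz"); r=R.from_quat(d["q"]).apply(np.linalg.inv(d["K"])@[u,v,1]); o=d["o"]
    return o+r*(z-o[2])/r[2]
def proj(n,p):
    d=np.load(f"cam_{n}.npz"); c=d["K"]@R.from_quat(d["q"]).inv().apply(np.array(p)-d["o"]); return c[:2]/c[2]
E
python3 - <<'E'
from h import *
look("top"); c=np.load("cam_top.npz")["c"][:,:,::-1]
a=cv2.resize(c[180:225,85:175],None,fx=8,fy=8,interpolation=cv2.INTER_CUBIC)
b=cv2.resize(c[143:233,195:345],None,fx=4.8,fy=4.8*50/72,interpolation=cv2.INTER_CUBIC) if 0 else cv2.resize(c[143:188,195:285],None,fx=8,fy=8,interpolation=cv2.INTER_CUBIC)
cv2.imwrite("pics/rack1.png",a)
b=cv2.resize(c[143:233,195:350],None,fx=5,fy=5,interpolation=cv2.INTER_CUBIC);cv2.imwrite("pics/sand1.png",b)
for uv in [(0,0),(511,0),(0,383),(129,203),(270,190)]: print(uv,ray("top",*uv,50).round())
E
```

```text
(0, 0) [1173.  760.   50.]
(511, 0) [1218. -915.   50.]
(0, 383) [-10. 643.  50.]
(129, 203) [519. 303.  50.]
(270, 190) [ 569. -128.   50.]
```

View pics/rack1.png

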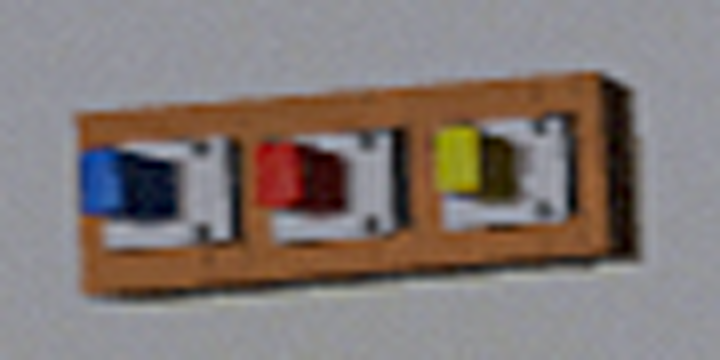

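View pics/sand1.png

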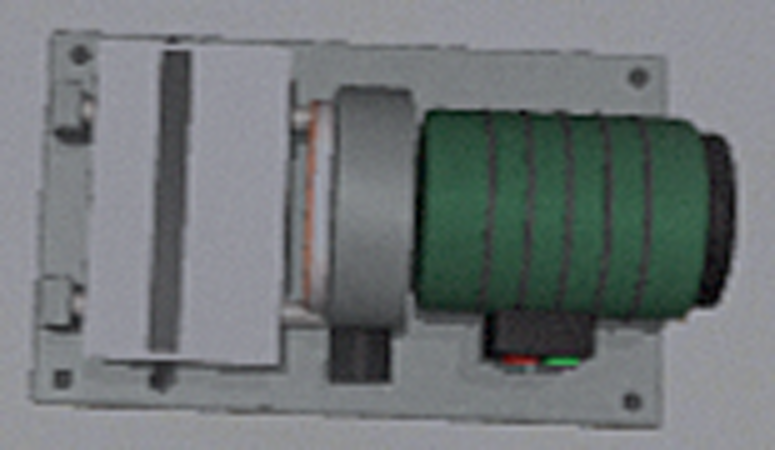

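```bash
python3 - <<'E'
from h import *
def pts(l,off,s,z): return np.array([ray("top",u/s+off[0],v/s+off[1],z) for u,v in l])[:,:2]
r=pts([(80,115),(600,75),(612,258),(80,295)],(85,180),8,50); print("rack",r.round(1).tolist(),r.mean(0))
b=pts([(52,32),(665,57),(662,425),(32,402)],(195,143),5,12); print("base",b.round(1).tolist())
t=pts([(100,42),(293,50),(280,365),(87,357)],(195,143),5,100); print("table",t.round(1).tolist(),t.mean(0))
for n,p in(("rack",r),("base",b),("table",t)):
    d=(p[0]-p[1])+(p[3]-p[2]); print(n,"ydir deg",np.degrees(np.arctan2(d[1],d[0])), np.linalg.norm(p[0]-p[1]),np.linalg.norm(p[3]-p[2]),np.linalg.norm(p[0]-p[3]),np.linalg.norm(p[1]-p[2]))
    d=(p[0]-p[3])+(p[1]-p[2]); print("   xdir",np.degrees(np.arctan2(d[1],d[0])))
print("disc top",pts([(318,103)],(195,143),5,112),pts([(310,200)],(195,143),5,162))
print("ygrip top",pts([(458,160)],(85,180),8,111))
print(R.from_quat(read_state()["ee_rot"]).as_matrix().round(3))
E
```

```text
rack [[543.8, 408.1], [563.4, 210.2], [493.1, 202.2], [474.9, 403.4]] [518.80228592 305.97679947]
base [[701.1, 80.6], [693.5, -315.7], [456.3, -313.3], [462.8, 84.7]]
table [[674.6, 39.6], [672.3, -75.4], [484.5, -71.8], [486.9, 41.0]] [579.58480995 -16.65487446]
rack ydir deg 95.42023539080215 198.87142980638944 201.9970855895232 69.03467739656007 70.75639945083472
   xdir 5.2717297917076795
base ydir deg 88.9819738676153 396.3661896330092 398.0544167719152 238.33523440221973 237.16843530091913
   xdir -0.7829703909385702
table ydir deg 88.82531496001327 115.02486866783515 112.78972375704629 187.72566665367674 187.83561508802586
   xdir -0.782667905193933
disc top [[638.13183842 -90.81960012]] [[573.16193742 -86.87230231]]
ygrip top [[523.82611071 244.01861527]]
[[-0.436 -0.001 -0.9  ]
 [ 0.9    0.001 -0.436]
 [ 0.002 -1.     0.   ]]
```

```bash
cat >> h.py <<'E'
def plan(p,ang,n,claw):
    """rows to TCP p, tool x at heading ang (deg), tool down, in n equal rows"""
    s=read_state(); R0=R.from_quat(s["ee_rot"]); a=np.radians(ang)
    c,q=np.cos(a),np.sin(a); R1=R.from_matrix(np.array([[c,0,-q],[q,0,c],[0,-1,0]]))
    dp=(np.array(p)-s["position"])/n/1000; w=(R0.inv()*R1).as_rotvec()/n
    print("t",round(s["clock"],2),"pos",s["position"].round(1),"F",s["contact_force"].round(1),"w",round(s["gripper_width"],1),"turn left",(w*n).round(3))
    for i in range(n):
        r=(R0*R.from_rotvec(w*i)).inv().apply(dp); print([float(x) for x in r.round(4)]+[float(x) for x in w.round(4)]+[claw])
E
python3 -c "
from h import *
plan((524.6,244.3,232),185.35,18,0.085)"
```

```text
t 0.15 pos [ 272.1 -562.2  230.5] F [ 0.2  0.  -0. ] w 85.2 turn left [ 1.000e-03 -1.214e+00  1.000e-03]
[0.0342, -0.0, -0.0321, 0.0001, -0.0674, 0.0001, 0.085]
[0.032, -0.0, -0.0344, 0.0001, -0.0674, 0.0001, 0.085]
[0.0296, -0.0, -0.0364, 0.0001, -0.0674, 0.0001, 0.085]
[0.0271, -0.0, -0.0384, 0.0001, -0.0674, 0.0001, 0.085]
[0.0244, -0.0, -0.0401, 0.0001, -0.0674, 0.0001, 0.085]
[0.0217, -0.0001, -0.0416, 0.0001, -0.0674, 0.0001, 0.085]
[0.0188, -0.0001, -0.043, 0.0001, -0.0674, 0.0001, 0.085]
[0.0159, -0.0001, -0.0442, 0.0001, -0.0674, 0.0001, 0.085]
[0.0129, -0.0001, -0.0452, 0.0001, -0.0674, 0.0001, 0.085]
[0.0098, -0.0001, -0.0459, 0.0001, -0.0674, 0.0001, 0.085]
[0.0067, -0.0001, -0.0465, 0.0001, -0.0674, 0.0001, 0.085]
[0.0035, -0.0001, -0.0468, 0.0001, -0.0674, 0.0001, 0.085]
[0.0004, -0.0001, -0.0469, 0.0001, -0.0674, 0.0001, 0.085]
[-0.0028, -0.0001, -0.0469, 0.0001, -0.0674, 0.0001, 0.085]
[-0.006, -0.0001, -0.0466, 0.0001, -0.0674, 0.0001, 0.085]
[-0.0091, -0.0001, -0.0461, 0.0001, -0.0674, 0.0001, 0.085]
[-0.0122, -0.0001, -0.0453, 0.0001, -0.0674, 0.0001, 0.085]
[-0.0152, -0.0001, -0.0444, 0.0001, -0.0674, 0.0001, 0.085]
```

Call:
{"name": "play_rows", "arguments": {
  "series": [
    [0.034,0,-0.032,0,-0.067,0,0.085],
    [0.032,0,-0.034,0,-0.067,0,0.085],
    [0.03,0,-0.036,0,-0.067,0,0.085],
    [0.027,0,-0.038,0,-0.067,0,0.085],
    [0.024,0,-0.04,0,-0.067,0,0.085],
    [0.022,0,-0.042,0,-0.067,0,0.085],
    [0.019,0,-0.043,0,-0.067,0,0.085],
    [0.016,0,-0.044,0,-0.067,0,0.085],
    [0.013,0,-0.045,0,-0.067,0,0.085],
    [0.01,0,-0.046,0,-0.067,0,0.085]
  ]
}}

```text
clock: 1.15
position: [408.8, -101.8, 227.1]
ee_rot: [0.151, 0.692, -0.689, -0.154]
contact_force: [1.4, -0.7, 0.4]
gripper_width: 84.8
```

```bash
python3 -c "
from h import *
plan((524.6,244.3,232),185.35,10,0.085)"
```

```text
t 1.15 pos [ 408.8 -101.8  227.1] F [ 1.4 -0.7  0.4] w 84.8 turn left [ 0.004 -0.528  0.005]
[0.0041, -0.0004, -0.0363, 0.0004, -0.0528, 0.0005, 0.085]
[0.0022, -0.0004, -0.0364, 0.0004, -0.0528, 0.0005, 0.085]
[0.0002, -0.0004, -0.0365, 0.0004, -0.0528, 0.0005, 0.085]
[-0.0017, -0.0004, -0.0365, 0.0004, -0.0528, 0.0005, 0.085]
[-0.0036, -0.0004, -0.0363, 0.0004, -0.0528, 0.0005, 0.085]
[-0.0055, -0.0004, -0.0361, 0.0004, -0.0528, 0.0005, 0.085]
[-0.0074, -0.0005, -0.0357, 0.0004, -0.0528, 0.0005, 0.085]
[-0.0093, -0.0005, -0.0353, 0.0004, -0.0528, 0.0005, 0.085]
[-0.0112, -0.0005, -0.0348, 0.0004, -0.0528, 0.0005, 0.085]
[-0.013, -0.0005, -0.0341, 0.0004, -0.0528, 0.0005, 0.085]
```

Tracking is good. I'll continue and then look with the wrist camera.

Call:
{"name": "play_rows", "arguments": {
  "series": [
    [0.004,0,-0.037,0,-0.053,0,0.085],
    [0.002,0,-0.037,0,-0.053,0,0.085],
    [0,0,-0.037,0,-0.053,0,0.085],
    [-0.002,0,-0.037,0,-0.053,0,0.085],
    [-0.004,0,-0.037,0,-0.053,0,0.085],
    [-0.006,0,-0.036,0,-0.053,0,0.085],
    [-0.008,0,-0.036,0,-0.053,0,0.085],
    [-0.01,0,-0.035,0,-0.053,0,0.085],
    [-0.012,0,-0.035,0,-0.053,0,0.085],
    [-0.014,0,-0.034,0,-0.053,0,0.085]
  ]
}}

```text
clock: 2.15
position: [525.0, 265.5, 228.0]
ee_rot: [-0.046, 0.707, -0.704, 0.042]
contact_force: [0.9, 0.7, 0.6]
gripper_width: 85.0
```

```bash
python3 -c "
from h import *
plan((524.6,244.3,230),185.35,2,0.085)
look('wrist','w1',(0,0,512,384),1.5)
for z in (111,): print(proj('wrist',(524.6,244.3,z)))
"
```

```text
t 2.15 pos [525.  265.5 228. ] F [0.9 0.7 0.6] w 85.0 turn left [0.005 0.031 0.004]
[0.0015, -0.0011, 0.0105, 0.0026, 0.0154, 0.0022, 0.085]
[0.0014, -0.001, 0.0105, 0.0026, 0.0154, 0.0022, 0.085]
[256.36542661 162.24711619]
```

View pics/w1.png

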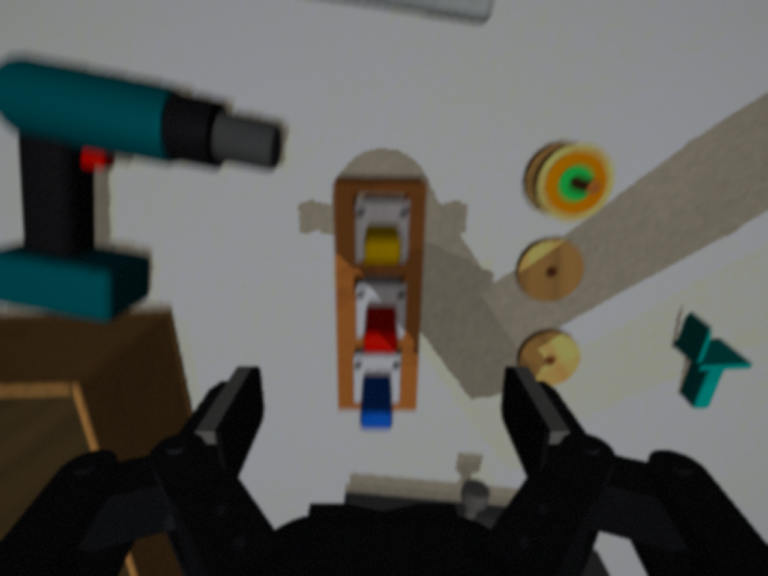

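Wrist view: the yellow grip is at about (254,163) in native pixels, frontmost in the rack, with red and blue behind it. The prediction was (256,162). I'll compare its silhouette with the projected box numerically.

```bash
cat >> h.py <<'E'
def ymask(n,box):
    c=np.load(f"cam_{n}.npz")["c"].astype(int); x,y,w,h=box
    m=(c[:,:,0]>70)&(c[:,:,1]>60)&(c[:,:,2]<0.45*c[:,:,0]); k=np.zeros_like(m); k[y:y+h,x:x+w]=1; return m&k
def sil(n,org,a,shape=(384,512)):
    """projected yellow grip for gauge origin org, gauge x heading a deg"""
    M=R.from_euler("z",a,degrees=True)
    P=[proj(n,np.array(org)+M.apply([x,y,z])) for x in(-12,12) for y in(14,30) for z in(6,61)]
    m=np.zeros(shape,np.uint8); cv2.fillConvexPoly(m,cv2.convexHull(np.array(P,np.float32)).astype(np.int32),1); return m>0, cv2.convexHull(np.array(P,np.float32))[:,0]
E
python3 - <<'E'
from h import *
for n,box in(("wrist",(225,140,60,42)),("top",(135,190,25,20))):
    m=ymask(n,box); ys,xs=np.nonzero(m); print(n,m.sum(),xs.min(),xs.max()+1,ys.min(),ys.max()+1,"c",xs.mean(),ys.mean())
    s,hl=sil(n,(526.6,222.4,50),5.35); print(" pred",hl.min(0),hl.max(0), np.argwhere(s).mean(0)[::-1])
d=np.load("cam_wrist.npz"); print(d["o"])
E
```

```text
wrist 486 225 267 158 182 c 249.6604938271605 168.7716049382716
 pred [243.55328 143.33836] [269.52408 170.80595] [255.73852573 156.80528512]
top 272 135 160 190 210 c 146.33455882352942 198.24632352941177
 pred [139.23746 195.44432] [150.45554 205.64438] [144.40495868 200.10743802]
[535.08405933 182.3960098  369.80653032]
```

```bash
sed -i 's/m=(c\[:,:,0\]>70)&(c\[:,:,1\]>60)&(c\[:,:,2\]<0.45\*c\[:,:,0\])/m=(c[:,:,0]>50)\&(c[:,:,1]>0.75*c[:,:,0])\&(c[:,:,2]<0.5*c[:,:,0])/' h.py
python3 - <<'E'
from h import *
for n,box in(("wrist",(225,140,60,42)),("top",(135,190,25,20))):
    m=ymask(n,box); ys,xs=np.nonzero(m); print(n,m.sum(),xs.min(),xs.max()+1,ys.min(),ys.max()+1,"c",xs.mean(),ys.mean())
    s,hl=sil(n,(526.6,222.4,50),5.35); print(" pred",s.sum(),hl.min(0),hl.max(0), np.argwhere(s).mean(0)[::-1])
    for dx,dy in((5,0),(0,5)): print(np.argwhere(sil(n,(526.6+dx,222.4+dy,50),5.35)[0]).mean(0)[::-1])
E
```

```text
wrist 488 242 267 152 175 c 254.48565573770492 162.95696721311475
 pred 719 [243.55328 143.33836] [269.52408 170.80595] [255.73852573 156.80528512]
[250.83884298 156.19972452]
[254.97790055 161.51657459]
top 58 139 149 195 205 c 142.08620689655172 199.6551724137931
 pred 121 [139.23746 195.44432] [150.45554 205.64438] [144.40495868 200.10743802]
[144.5 198.5]
[142.41803279 200.06557377]
```

Call:
{"name": "play_rows", "arguments": {
  "series": [
    [0,0.02,0.01,0.003,0.015,0.002,0.085],
    [0.001,0.022,0.009,0.002,0.015,0.002,0.085],
    [0,0.02,0,0,0,0,0.085],
    [0,0,0,0,0,0,0.085]
  ]
}}

```text
clock: 2.6
position: [528.5, 253.9, 161.5]
ee_rot: [-0.035, 0.707, -0.706, 0.036]
contact_force: [-0.2, -0.2, -0.6]
gripper_width: 85.2
```

```bash
python3 - <<'E'
from h import *
plan((525.5,246,76),185.35,4,0.085)
look('wrist','w2',(128,96,256,200),3)
for o in [(526.6,222.4,50),(527.5,224,50)]:
    s,hl=sil('wrist',o,5.35); print(hl.min(0),hl.max(0))
m=ymask('wrist',(200,100,120,200)); ys,xs=np.nonzero(m); print(m.sum(),xs.min(),xs.max()+1,ys.min(),ys.max()+1)
E
```

```text
t 2.6 pos [528.5 253.9 161.5] F [-0.2 -0.2 -0.6] w 85.2 turn left [ 0.001  0.008 -0.001]
[0.001, 0.0214, 0.0019, 0.0003, 0.0019, -0.0003, 0.085]
[0.001, 0.0214, 0.0019, 0.0003, 0.0019, -0.0003, 0.085]
[0.001, 0.0214, 0.0019, 0.0003, 0.0019, -0.0003, 0.085]
[0.0009, 0.0214, 0.0019, 0.0003, 0.0019, -0.0003, 0.085]
[243.8073  169.78029] [276.91013 209.93951]
[242.3795 171.3748] [275.40366 211.7975 ]
1029 243 276 175 211
```

View pics/w2.png

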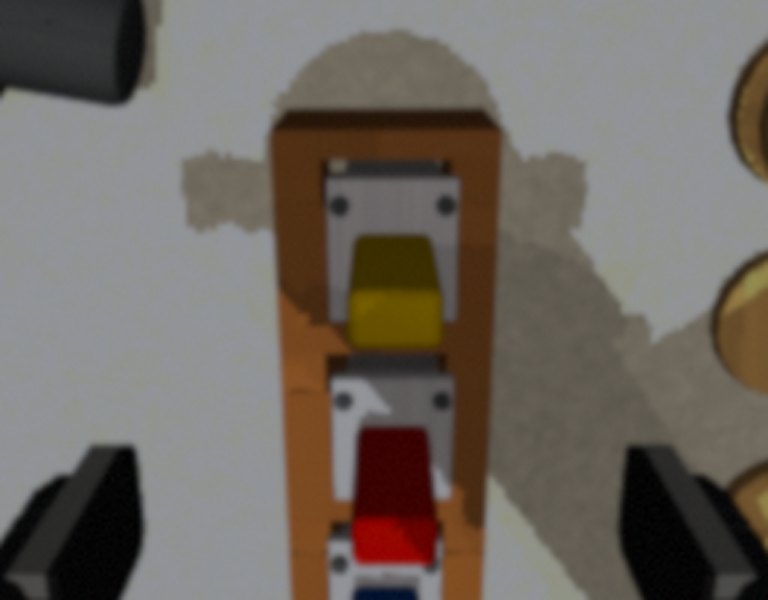

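The yellow grip is confirmed at (260,193) native, square to the jaws, and agrees with the model within about 1 mm. I'll descend.

Call:
{"name": "play_rows", "arguments": {
  "series": [
    [0.002,0.015,0.005,0,0.004,0,0.085],
    [0.002,0.022,0.004,0,0.004,0,0.085],
    [0,0.025,0,0,0,0,0.085],
    [0,0.025,0,0,0,0,0.085],
    [0,0,0,0,0,0,0.085]
  ]
}}

```text
clock: 3.15
position: [531.9, 247.9, 82.1]
ee_rot: [-0.027, 0.71, -0.703, 0.04]
contact_force: [-0.2, 0.3, -0.1]
gripper_width: 85.1
```

```bash
python3 - <<'E'
from h import *
plan((525,245.4,76),185.35,1,0.085)
E
```

```text
t 3.15 pos [531.9 247.9  82.1] F [-0.2  0.3 -0.1] w 85.1 turn left [ 0.009  0.001 -0.018]
[0.0072, 0.0059, 0.0019, 0.0086, 0.0012, -0.0177, 0.085]
```

Call:
{"name": "play_rows", "arguments": {
  "series": [
    [0.007,0.006,0.002,0.009,0.001,-0.018,0.085],
    [0,0,0,0,0,0,0.085]
  ]
}}

```text
clock: 3.35
position: [526.4, 246.1, 78.7]
ee_rot: [-0.032, 0.707, -0.706, 0.034]
contact_force: [-0.7, 0.5, -0.4]
gripper_width: 84.7
```

```bash
python3 - <<'E'
from h import *
plan((525,245.4,76),185.35,1,0.085)
look('wrist')
m=ymask('wrist',(200,150,120,200)); ys,xs=np.nonzero(m); print(m.sum(),xs.min(),xs.max()+1,ys.min(),ys.max()+1)
plan((525,245.4,76),185.35,1,0.085)
E
```

```text
t 3.35 pos [526.4 246.1  78.7] F [-0.7  0.5 -0.4] w 84.7 turn left [ 0.001  0.001 -0.002]
[0.0015, 0.0027, 0.0006, 0.0008, 0.0008, -0.0024, 0.085]
3165 230 281 221 295
t 3.4 pos [527.5 246.8  79.7] F [-0.  -0.2  0.5] w 84.7 turn left [ 0.002  0.001 -0.005]
[0.0027, 0.0037, 0.0012, 0.002, 0.0014, -0.0054, 0.085]
```

Call:
{"name": "play_rows", "arguments": {
  "series": [
    [0.001,0.003,0.001,0,0,-0.003,0.04],
    [0,0,0,0,0,0,0.01],
    [0,0,0,0,0,0,0.01],
    [0,0,0,0,0,0,0.01],
    [0,0,0,0,0,0,0.01],
    [0,0,0,0,0,0,0.01],
    [0,0,0,0,0,0,0.01]
  ]
}}

```text
clock: 4.1
position: [528.3, 247.0, 80.2]
ee_rot: [-0.031, 0.708, -0.704, 0.036]
contact_force: [0.4, 0.3, -0.2]
gripper_width: 23.1
```

```bash
python3 - <<'E'
from h import *
for i in range(3):
    look('wrist'); plan((525,245.4,76),185.35,1,0.01)
E
```

```text
t 4.15 pos [528.3 247.   80.2] F [-0.5  1.5  0.6] w 22.9 turn left [ 0.006  0.002 -0.008]
[0.0034, 0.0042, 0.0013, 0.0056, 0.002, -0.0079, 0.01]
t 4.2 pos [528.3 247.   80.2] F [0.1 0.1 0.1] w 23.2 turn left [ 0.006  0.002 -0.008]
[0.0034, 0.0042, 0.0013, 0.0056, 0.0021, -0.0079, 0.01]
t 4.25 pos [528.3 247.   80.2] F [ 0.4 -0.4 -1. ] w 23.3 turn left [ 0.006  0.002 -0.008]
[0.0034, 0.0042, 0.0014, 0.0056, 0.0021, -0.0079, 0.01]
```

Gripped at a width of about 23. I'll lift straight up.

Call:
{"name": "play_rows", "arguments": {
  "series": [
    [0,-0.01,0,0,0,0,0.01],
    [0,-0.02,0,0,0,0,0.01],
    [0,-0.025,0,0,0,0,0.01],
    [0,-0.035,0,0,0,0,0.01],
    [0,-0.04,0,0,0,0,0.01],
    [0,-0.03,0,0,0,0,0.01]
  ]
}}

```text
clock: 4.85
position: [523.8, 243.5, 241.2]
ee_rot: [0.035, -0.705, 0.707, -0.031]
contact_force: [0.3, 1.0, -0.9]
gripper_width: 23.3
```

```bash
python3 - <<'E'
from h import *
plan((579,-57.1,240),179.05,9,0.01)
E
```

```text
t 4.85 pos [523.8 243.5 241.2] F [ 0.3  1.  -0.9] w 23.3 turn left [-0.003  0.111  0.006]
[-0.003, 0.0002, 0.0338, -0.0003, 0.0123, 0.0007, 0.01]
[-0.0034, 0.0002, 0.0338, -0.0003, 0.0123, 0.0007, 0.01]
[-0.0038, 0.0002, 0.0337, -0.0003, 0.0123, 0.0007, 0.01]
[-0.0042, 0.0002, 0.0337, -0.0003, 0.0123, 0.0007, 0.01]
[-0.0046, 0.0002, 0.0336, -0.0003, 0.0123, 0.0007, 0.01]
[-0.005, 0.0002, 0.0336, -0.0003, 0.0123, 0.0007, 0.01]
[-0.0055, 0.0002, 0.0335, -0.0003, 0.0123, 0.0007, 0.01]
[-0.0059, 0.0001, 0.0334, -0.0003, 0.0123, 0.0007, 0.01]
[-0.0063, 0.0001, 0.0334, -0.0003, 0.0123, 0.0007, 0.01]
```

Call:
{"name": "play_rows", "arguments": {
  "series": [
    [-0.003,0,0.033,0,0.012,0,0.01],
    [-0.003,0,0.034,0,0.012,0,0.01],
    [-0.004,0,0.034,0,0.012,0,0.01],
    [-0.004,0,0.034,0,0.012,0,0.01],
    [-0.005,0,0.034,0,0.012,0,0.01],
    [-0.005,0,0.034,0,0.012,0,0.01],
    [-0.005,0,0.033,0,0.012,0,0.01],
    [-0.006,0,0.033,0,0.012,0,0.01],
    [-0.006,0,0.025,0,0.012,0,0.01],
    [0,0,0,0,0,0,0.01]
  ]
}}

```text
clock: 5.85
position: [581.0, -57.3, 252.7]
ee_rot: [0.008, 0.709, -0.705, -0.002]
contact_force: [-0.7, -0.5, -0.7]
gripper_width: 22.8
```

```bash
python3 - <<'E'
from h import *
plan((579,-57.1,200),179.05,2,0.01)
look('wrist')
plan((579,-57.1,200),179.05,2,0.01)
save('wrist','w3',(96,60,320,240),2.4)
print(np.load('cam_wrist.npz')['o'])
for p in [(578.6,-74.2,100),(578.6,-86.7,100),(578.6,-86.7,162.5)]: print(proj('wrist',p))
E
```

```text
t 5.85 pos [581.  -57.3 252.7] F [-0.7 -0.5 -0.7] w 22.8 turn left [ 0.006  0.002 -0.008]
[0.0012, 0.0263, 0.0001, 0.0032, 0.0012, -0.0041, 0.01]
[0.0011, 0.0263, -0.0, 0.0032, 0.0012, -0.0041, 0.01]
t 5.9 pos [580.8 -56.3 252.7] F [-0.3 -0.1 -0.8] w 22.8 turn left [ 0.007  0.003 -0.008]
[0.0011, 0.0263, 0.0006, 0.0034, 0.0017, -0.004, 0.01]
[0.001, 0.0264, 0.0005, 0.0034, 0.0017, -0.004, 0.01]
[ 577.76307698 -141.33597053  394.41930702]
[256.9946439  158.07212823]
[256.85345266 146.4378017 ]
[256.80878774 160.11135923]
```

View pics/w3.png

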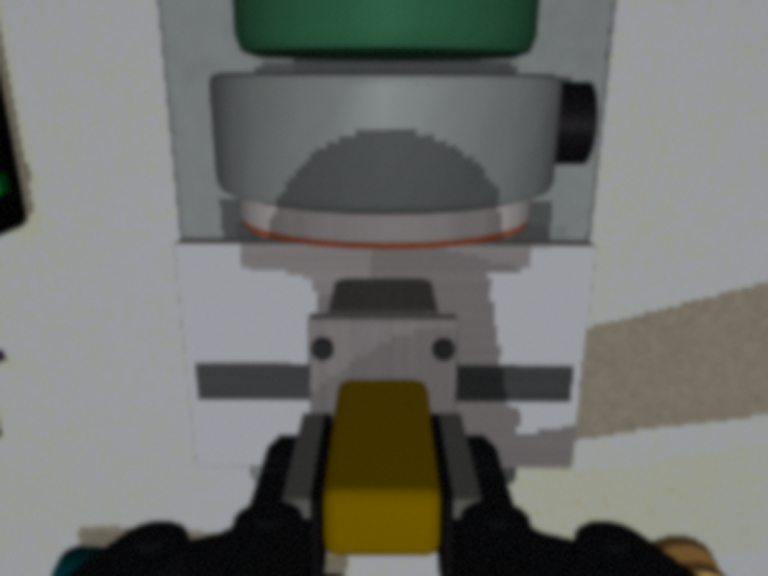

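Wrist view: gauge held square, foot front edge at row 191, blade tip at row 177, disc rim at row 162, table edge at row 161. I'll check the gauge's offset in the hand against these.

```bash
python3 - <<'E'
from h import *
s=read_state(); T=R.from_quat(s["ee_rot"]); p=s["position"]
G=lambda x,y,z,oy,oz: p+T.apply([-x,oz-z,oy-y])   # gauge x,y,z -> world; oy=TCP y in gauge, oz=TCP height over foot
for oy,oz in((23.5,30.2),(21.5,30.2),(23.5,28)):
    print(oy,oz,"foot edge",proj('wrist',G(-20,-2,6,oy,oz)).round(1),proj('wrist',G(20,-2,6,oy,oz)).round(1),"tip",proj('wrist',G(-15,-1,-36,oy,oz)).round(1),
     "grip top far",proj('wrist',G(-12,30,61,oy,oz)).round(1),"grip bottom near",proj('wrist',G(-12,14,61,oy,oz)).round(1))
f=lambda u,v:(round(u/2.4+96,1),round(v/2.4+60,1))
print(f(310,317),f(456,317),f(330,281),f(324,550),f(326,488))
print(T.as_matrix().round(3))
E
```

```text
23.5 30.2 foot edge [285.4 192.2] [221.8 192.3] tip [273.2 175.3] grip top far [278.4 293.2] grip bottom near [279.3 264.5]
21.5 30.2 foot edge [285.3 195.2] [221.9 195.3] tip [273.2 177.8] grip top far [278.3 296.6] grip bottom near [279.1 268.2]
23.5 28 foot edge [285.8 193.4] [221.4 193.4] tip [273.4 176.1] grip top far [278.7 296.3] grip bottom near [279.7 267.3]
(225.2, 192.1) (286.0, 192.1) (233.5, 177.1) (231.0, 289.2) (231.8, 263.3)
[[-1.     0.008 -0.013]
 [ 0.013  0.007 -1.   ]
 [-0.008 -1.    -0.007]]
```

Call:
{"name": "play_rows", "arguments": {
  "series": [
    [0.001,0.026,0.001,0.003,0.001,-0.004,0.01],
    [0.001,0.026,0,0.003,0.001,-0.004,0.01],
    [0,0.01,0,0,0,0,0.01],
    [0,0.01,0,0,0,0,0.01]
  ]
}}

```text
clock: 6.3
position: [580.3, -54.6, 182.7]
ee_rot: [0.007, 0.708, -0.706, -0.002]
contact_force: [0.1, 0.1, -0.6]
gripper_width: 23.0
```

```bash
python3 - <<'E'
from h import *
plan((579,-57,165),179.05,1,0.01)
look('wrist','w4',(136,90,240,180),3.2)
plan((579,-57,165),179.05,1,0.01)
E
```

```text
t 6.3 pos [580.3 -54.6 182.7] F [ 0.1  0.1 -0.6] w 23.0 turn left [ 0.002  0.004 -0.007]
[0.0014, 0.0176, 0.0024, 0.002, 0.0038, -0.0073, 0.01]
t 6.35 pos [579.  -54.5 180.4] F [-1.3  0.  -2.5] w 23.3 turn left [ 0.002  0.003 -0.003]
[-0.0, 0.0154, 0.0025, 0.0024, 0.0031, -0.0031, 0.01]
```

View pics/w4.png

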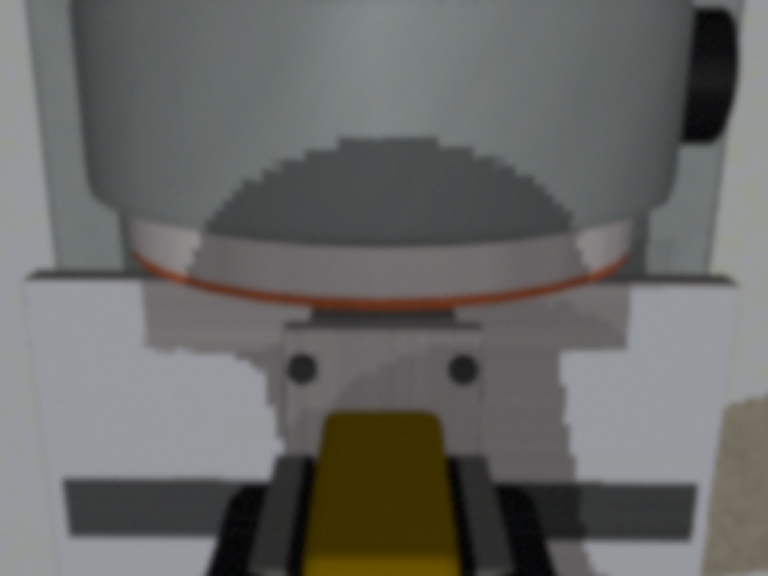

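Close view: the foot's front edge is at row 191.6 and the disc rim at row 186.2. From the difference I can get the blade-to-disc distance.

```bash
python3 - <<'E'
from h import *
f=lambda u,v:(u/3.2+136,v/3.2+90)
zt=182.7
print("foot edge",ray('wrist',*f(383,325),zt-30.2+6), "disc",ray('wrist',*f(383,307),162.5),"table edge L/R",ray('wrist',*f(30,278),100),ray('wrist',*f(735,284),100))
plan((579,-57,165),179.05,1,0.01)
E
```

```text
foot edge [578.60534234 -79.48670631 158.5       ] disc [578.53075385 -84.52094003 162.5       ] table edge L/R [671.08477736 -72.87918304 100.        ] [487.34837136 -69.22708127 100.        ]
t 6.35 pos [579.  -54.5 180.4] F [-1.3  0.  -2.5] w 23.3 turn left [ 0.002  0.003 -0.003]
[-0.0, 0.0154, 0.0025, 0.0024, 0.0031, -0.0031, 0.01]
```

Call:
{"name": "play_rows", "arguments": {
  "series": [
    [0,0.012,0.001,0.002,0.003,-0.003,0.01],
    [0,0.012,0,0,0,0,0.01],
    [0,0.006,0,0,0,0,0.01]
  ]
}}

```text
clock: 6.65
position: [580.5, -54.6, 150.4]
ee_rot: [0.007, 0.707, -0.707, -0.004]
contact_force: [-0.8, 0.6, -0.9]
gripper_width: 23.0
```

```bash
python3 - <<'E'
from h import *
plan((579,-55.5,134),179.05,2,0.01)
E
```

```text
t 6.65 pos [580.5 -54.6 150.4] F [-0.8  0.6 -0.9] w 23.0 turn left [ 0.001  0.002 -0.004]
[0.0008, 0.0082, 0.0005, 0.0003, 0.0008, -0.0021, 0.01]
[0.0007, 0.0082, 0.0005, 0.0003, 0.0008, -0.0021, 0.01]
```

Call:
{"name": "play_rows", "arguments": {
  "series": [
    [0.001,0.008,0.001,0,0.001,-0.002,0.01],
    [0,0.005,0,0,0,0,0.01],
    [0,0.003,0,0,0,0,0.01]
  ]
}}

```text
clock: 6.95
position: [579.6, -55.7, 132.8]
ee_rot: [0.006, 0.707, -0.707, -0.005]
contact_force: [0.1, -0.5, -0.6]
gripper_width: 23.1
```

```bash
python3 - <<'E'
from h import *
plan((579,-55.5,131),179.05,1,0.01)
E
```

```text
t 6.95 pos [579.6 -55.7 132.8] F [ 0.1 -0.5 -0.6] w 23.1 turn left [ 0.     0.001 -0.002]
[0.0006, 0.0018, -0.0002, 0.0004, 0.0007, -0.0018, 0.01]
```

Call:
{"name": "play_rows", "arguments": {
  "series": [
    [0,0.0015,0,0,0,-0.001,0.01],
    [0,0,0,0,0,0,0.01]
  ]
}}

```text
clock: 7.15
position: [579.6, -55.8, 130.9]
ee_rot: [0.006, 0.707, -0.707, -0.006]
contact_force: [-0.1, 0.6, -0.5]
gripper_width: 23.2
```

Call:
{"name": "play_rows", "arguments": {
  "series": [
    [0,0.001,0,0,0,0,0.01],
    [0,0.001,0,0,0,0,0.01]
  ]
}}

```text
clock: 7.35
position: [580.0, -55.9, 130.2]
ee_rot: [-0.006, -0.707, 0.707, 0.005]
contact_force: [-3.3, -0.8, 5.6]
gripper_width: 22.9
```

Foot contact (5.6 N) at z = 130.2, as expected. I'll release and rise.

Call:
{"name": "play_rows", "arguments": {
  "series": [
    [0,0,0,0,0,0,0.05],
    [0,0,0,0,0,0,0.05],
    [0,0,0,0,0,0,0.05],
    [0,-0.01,0,0,0,0,0.05],
    [0,-0.025,0,0,0,0,0.05],
    [0,-0.035,0,0,0,0,0.05],
    [0,-0.03,0,0,0,0,0.05]
  ]
}}

```text
clock: 8.05
position: [578.2, -56.2, 231.2]
ee_rot: [-0.004, -0.707, 0.708, 0.008]
contact_force: [0.8, -0.5, 0.4]
gripper_width: 49.9
```

```bash
python3 - <<'E'
from h import *
look('wrist','w5',(96,60,320,240),2.4)
plan((581,100,240),179.05,4,0.0)
E
```

```text
t 8.1 pos [581.1 -56.4 237.3] F [ 1.2 -0.2  3.6] w 50.2 turn left [-0.002  0.002 -0.005]
[0.0006, -0.0008, -0.0391, -0.0004, 0.0004, -0.0013, 0.0]
[0.0006, -0.0007, -0.0391, -0.0004, 0.0004, -0.0013, 0.0]
[0.0006, -0.0007, -0.0391, -0.0004, 0.0004, -0.0013, 0.0]
[0.0007, -0.0007, -0.0391, -0.0004, 0.0004, -0.0013, 0.0]
```

View pics/w5.png

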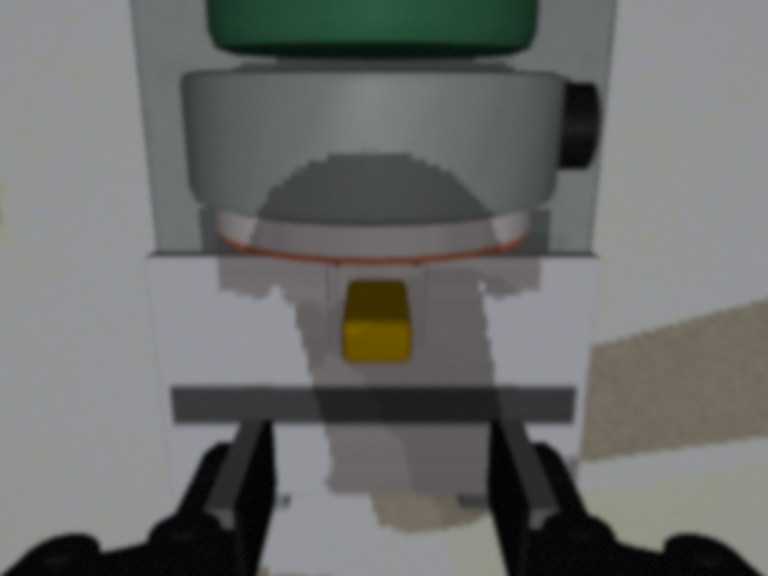

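The gauge stands upright with its foot flat on the table (grip at row 194, foot outline square). Now I'll move beyond the table's outer edge with the fingers shut.

Call:
{"name": "play_rows", "arguments": {
  "series": [
    [0,0,-0.036,0,0,-0.002,0.0],
    [0,0,-0.038,0,0,-0.002,0.0],
    [0,0,-0.038,0,0,0,0.0],
    [0,0,-0.034,0,0,0,0.0],
    [0,0.035,0,0,0,0,0.0],
    [0,0.04,0,0,0,0,0.0],
    [0,0.04,0,0,0,0,0.0],
    [0,0.01,0,0,0,0,0.0]
  ]
}}

```text
clock: 8.9
position: [592.0, 97.3, 122.6]
ee_rot: [0.015, 0.709, -0.705, 0.005]
contact_force: [0.1, 0.4, -0.3]
gripper_width: -0.2
```

```bash
python3 - <<'E'
from h import *
plan((580.5,60,92),179.05,2,0.0)
E
```

```text
t 8.9 pos [592.   97.3 122.6] F [ 0.1  0.4 -0.3] w -0.2 turn left [ 0.006  0.002 -0.028]
[0.0059, 0.015, 0.0188, 0.0031, 0.001, -0.0139, 0.0]
[0.0056, 0.0152, 0.0188, 0.0031, 0.001, -0.0139, 0.0]
```

Call:
{"name": "play_rows", "arguments": {
  "series": [
    [0.006,0.015,0.006,0.003,0.001,-0.014,0.0],
    [0.006,0.015,0.006,0.003,0.001,-0.014,0.0],
    [0,0,0,0,0,0,0.0]
  ]
}}

```text
clock: 9.2
position: [580.9, 84.7, 92.2]
ee_rot: [-0.006, -0.707, 0.707, 0.006]
contact_force: [-0.2, -0.8, -0.1]
gripper_width: -0.6
```

```bash
python3 - <<'E'
from h import *
plan((580.5,60,92),179.05,2,0.0)
E
```

```text
t 9.2 pos [580.9  84.7  92.2] F [-0.2 -0.8 -0.1] w -0.6 turn left [-0.  0.  0.]
[-0.0, 0.0001, 0.0124, -0.0001, 0.0002, 0.0001, 0.0]
[-0.0, 0.0001, 0.0124, -0.0001, 0.0002, 0.0001, 0.0]
```

Call:
{"name": "play_rows", "arguments": {
  "series": [
    [0,0,0.012,0,0,0,0.0],
    [0,0,0.01,0,0,0,0.0],
    [0,0,0.004,0,0,0,0.0],
    [0,0,0.003,0,0,0,0.0]
  ]
}}

```text
clock: 9.6
position: [582.9, 54.2, 95.9]
ee_rot: [0.009, 0.708, -0.706, -0.003]
contact_force: [-1.8, 7.9, -3.1]
gripper_width: 0.1
```

Call:
{"name": "play_rows", "arguments": {
  "series": [
    [0,0,0.002,0,0,0,0.0],
    [0,0,0.002,0,0,0,0.0]
  ]
}}

```text
clock: 9.8
position: [582.9, 52.7, 95.9]
ee_rot: [0.01, 0.711, -0.703, -0.003]
contact_force: [-1.2, 7.6, -1.2]
gripper_width: 0.2
```

```bash
python3 - <<'E'
from h import *
plan((580.5,50,92),179.05,2,0.0)
E
```

```text
t 9.8 pos [582.9  52.7  95.9] F [-1.2  7.6 -1.2] w 0.2 turn left [ 0.01  -0.003 -0.01 ]
[0.0012, 0.0019, 0.0014, 0.0051, -0.0015, -0.0049, 0.0]
[0.0012, 0.002, 0.0014, 0.0051, -0.0015, -0.0049, 0.0]
```

Call:
{"name": "play_rows", "arguments": {
  "series": [
    [0.001,0.002,0.002,0.003,-0.001,-0.004,0.0],
    [0.001,0.001,0.002,0.003,-0.001,-0.004,0.0]
  ]
}}

```text
clock: 10.0
position: [583.1, 52.3, 95.3]
ee_rot: [0.009, 0.711, -0.703, -0.003]
contact_force: [-1.2, 7.2, 0.3]
gripper_width: -0.1
```

Call:
{"name": "play_rows", "arguments": {
  "series": [
    [0,0,0.002,0.002,0,0,0.0]
  ]
}}

```text
clock: 10.1
position: [583.1, 52.1, 95.5]
ee_rot: [0.01, 0.711, -0.703, -0.002]
contact_force: [-1.8, 6.9, -3.8]
gripper_width: -0.3
```

Call:
{"name": "play_rows", "arguments": {
  "series": [
    [0,0,0.002,0,0,0,0.0]
  ]
}}

```text
clock: 10.2
position: [583.1, 52.0, 95.5]
ee_rot: [0.01, 0.712, -0.702, -0.002]
contact_force: [-1.5, 6.8, -2.3]
gripper_width: 0.4
```

Call:
{"name": "play_rows", "arguments": {
  "series": [
    [0.001,0.001,0.003,0.012,0,-0.006,0.0]
  ]
}}

```text
clock: 10.3
position: [583.1, 51.0, 95.2]
ee_rot: [0.009, 0.709, -0.705, -0.003]
contact_force: [-0.2, 8.0, 2.8]
gripper_width: -0.2
```

Call:
{"name": "play_rows", "arguments": {
  "series": [
    [0,0,0.003,0.008,0,-0.003,0.0],
    [0,0,0.003,0.003,0,0,0.0]
  ]
}}

```text
clock: 10.5
position: [583.1, 49.3, 95.3]
ee_rot: [0.009, 0.708, -0.706, -0.004]
contact_force: [-1.7, 7.2, -1.7]
gripper_width: 0.2
```

Call:
{"name": "play_rows", "arguments": {
  "series": [
    [0,0,0.003,0.003,0,-0.003,0.0],
    [0,0.0005,0.003,0.003,0,0,0.0]
  ]
}}

```text
clock: 10.7
position: [583.1, 47.6, 95.2]
ee_rot: [0.009, 0.708, -0.706, -0.004]
contact_force: [-3.6, 8.7, 3.3]
gripper_width: -0.3
```

Call:
{"name": "play_rows", "arguments": {
  "series": [
    [0,0,0.003,0.003,0,-0.003,0.0],
    [0,0.0005,0.003,0.003,0,0,0.0]
  ]
}}

```text
clock: 10.9
position: [583.1, 45.9, 95.3]
ee_rot: [0.009, 0.708, -0.706, -0.004]
contact_force: [-2.4, 11.3, 1.4]
gripper_width: -0.3
```

Call:
{"name": "play_rows", "arguments": {
  "series": [
    [0,0,0.003,0.003,0,-0.003,0.0]
  ]
}}

```text
clock: 11.0
position: [583.1, 45.8, 95.4]
ee_rot: [0.009, 0.709, -0.705, -0.005]
contact_force: [-2.4, 12.0, -1.2]
gripper_width: -0.1
```

Call:
{"name": "play_rows", "arguments": {
  "series": [
    [0,0,0.004,0.002,0,0,0.0],
    [0,0,0.004,0.002,0,0,0.0]
  ]
}}

```text
clock: 11.2
position: [583.1, 45.8, 95.5]
ee_rot: [0.011, 0.712, -0.702, -0.004]
contact_force: [-3.7, 14.8, -0.5]
gripper_width: -0.0
```

The push force rose from about 7 N sliding to 14.8 N with the table no longer moving, so the blade is nipped (about 7 N). I'll back off and go back over the gauge.

Call:
{"name": "play_rows", "arguments": {
  "series": [
    [0,0,-0.006,0,0,0,0.0],
    [0,0,-0.015,0,0,-0.005,0.0],
    [0,0,-0.015,0.005,0,-0.005,0.0],
    [0,-0.03,0,0,0,0,0.05],
    [0,-0.04,0,0,0,0,0.05],
    [0,-0.04,0,0,0,0,0.05],
    [0,-0.02,0,0,0,0,0.05],
    [0,0,0,0,0,0,0.05]
  ]
}}

```text
clock: 12.0
position: [585.2, 86.8, 232.2]
ee_rot: [0.006, 0.709, -0.705, -0.006]
contact_force: [-0.8, -0.2, 0.4]
gripper_width: 50.0
```

```bash
python3 - <<'E'
from h import *
plan((579,-62,225),179.05,4,0.05)
E
```

```text
t 12.0 pos [585.2  86.8 232.2] F [-0.8 -0.2  0.4] w 50.0 turn left [ 0.005 -0.     0.   ]
[0.0009, 0.0016, 0.0372, 0.0013, -0.0, 0.0001, 0.05]
[0.0009, 0.0016, 0.0372, 0.0013, -0.0, 0.0001, 0.05]
[0.0009, 0.0017, 0.0372, 0.0013, -0.0, 0.0001, 0.05]
[0.0009, 0.0017, 0.0372, 0.0013, -0.0, 0.0001, 0.05]
```

Call:
{"name": "play_rows", "arguments": {
  "series": [
    [0.001,0,0.037,0.002,0,0,0.055],
    [0.001,0,0.037,0.002,0,0,0.055],
    [0.001,0,0.037,0.001,0,0,0.055],
    [0.001,0,0.034,0,0,0,0.055],
    [0,0,0,0,0,0,0.055],
    [0,0,0,0,0,0,0.055]
  ]
}}

```text
clock: 12.6
position: [577.6, -59.4, 226.6]
ee_rot: [-0.002, -0.707, 0.708, 0.007]
contact_force: [0.1, -0.6, 0.3]
gripper_width: 55.2
```

```bash
python3 - <<'E'
from h import *
plan((579,-62,200),179.05,1,0.05)
look('wrist'); look('top')
save('wrist','w6',(96,60,320,240),2.4)
m=ymask('wrist',(200,100,120,200)); ys,xs=np.nonzero(m); print(m.sum(),xs.min(),xs.max()+1,ys.min(),ys.max()+1)
for o in [(578.5,-84.5,100),(578.5,-82.5,100)]:
    s,hl=sil('wrist',o,-0.95); print(hl.min(0),hl.max(0))
E
```

```text
t 12.6 pos [577.6 -59.4 226.6] F [ 0.1 -0.6  0.3] w 55.2 turn left [-0.001  0.003  0.007]
[-0.0016, 0.0266, 0.0026, -0.0014, 0.0032, 0.0074, 0.05]
888 238 266 177 211
[235.94731 172.25903] [266.5962  209.67993]
[236.03671 174.25046] [266.59634 211.97919]
```

View pics/w6.png

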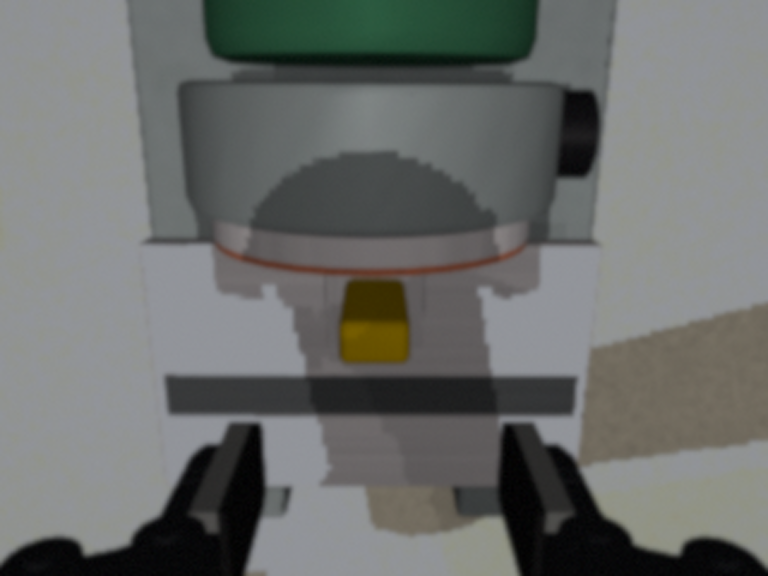

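The table has moved in, with the gauge upright and close to the disc (grip at (252,194) native). I'll descend to regrip.

Call:
{"name": "play_rows", "arguments": {
  "series": [
    [-0.001,0.02,0.002,-0.001,0.003,0.007,0.055],
    [0,0.02,0,0,0,0,0.055],
    [0,0.02,0,0,0,0,0.055],
    [0,0.01,0,0,0,0,0.055],
    [0,0,0,0,0,0,0.055]
  ]
}}

```text
clock: 13.2
position: [580.2, -54.9, 154.6]
ee_rot: [-0.003, -0.707, 0.707, 0.002]
contact_force: [-1.0, 0.3, -0.2]
gripper_width: 54.9
```

```bash
python3 - <<'E'
from h import *
plan((578.5,-61.3,131),179.05,1,0.055)
E
```

```text
t 13.2 pos [580.2 -54.9 154.6] F [-1.   0.3 -0.2] w 54.9 turn left [-0.     0.01  -0.002]
[0.0017, 0.0236, 0.0064, -0.0004, 0.0095, -0.0021, 0.055]
```

Call:
{"name": "play_rows", "arguments": {
  "series": [
    [0.001,0.01,0.006,0,0.008,-0.002,0.055],
    [0.001,0.01,0.001,0,0,0,0.055],
    [0,0.002,0,0,0,0,0.055]
  ]
}}

```text
clock: 13.5
position: [579.6, -61.2, 132.9]
ee_rot: [-0.006, -0.707, 0.707, 0.004]
contact_force: [0.2, 0.3, 0.7]
gripper_width: 55.4
```

```bash
python3 - <<'E'
from h import *
plan((578.5,-61.3,131),179.05,1,0.055)
look('wrist')
m=ymask('wrist',(200,150,120,200)); ys,xs=np.nonzero(m); print(m.sum(),xs.min(),xs.max()+1,ys.min(),ys.max()+1)
E
```

```text
t 13.5 pos [579.6 -61.2 132.9] F [0.2 0.3 0.7] w 55.4 turn left [-0.     0.003 -0.004]
[0.0011, 0.0019, 0.0001, -0.0003, 0.003, -0.0036, 0.055]
2431 230 279 236 291
```

Call:
{"name": "play_rows", "arguments": {
  "series": [
    [0.0005,0.002,0,0,0.002,-0.003,0.01],
    [0,0,0,0,0,0,0.01],
    [0,0,0,0,0,0,0.01],
    [0,0,0,0,0,0,0.01],
    [0,0,0,0,0,0,0.01]
  ]
}}

```text
clock: 14.05
position: [579.8, -61.4, 131.9]
ee_rot: [-0.007, -0.707, 0.707, 0.005]
contact_force: [-0.4, 0.3, -0.8]
gripper_width: 22.9
```

```bash
python3 - <<'E'
from h import *
plan((578.5,-61.3,131),179.05,1,0.01)
print(read_state()["wrist_torque"])
E
```

```text
t 14.05 pos [579.8 -61.4 131.9] F [-0.4  0.3 -0.8] w 22.9 turn left [-0.     0.    -0.002]
[0.0013, 0.0009, -0.0001, -0.0001, 0.0003, -0.0025, 0.01]
[0.0065638  0.01744169 0.01458913]
```

Draw straight up slowly, watching the drag.

Call:
{"name": "play_rows", "arguments": {
  "series": [
    [0,-0.003,0,0,0,0,0.01]
  ]
}}

```text
clock: 14.15
position: [579.2, -61.5, 133.5]
ee_rot: [0.006, 0.707, -0.707, -0.006]
contact_force: [1.5, -2.0, -9.0]
gripper_width: 22.9
```

Call:
{"name": "play_rows", "arguments": {
  "series": [
    [0,-0.003,0,0,0,0,0.01]
  ]
}}

```text
clock: 14.25
position: [578.6, -61.5, 135.3]
ee_rot: [0.006, 0.707, -0.707, -0.006]
contact_force: [2.3, -0.1, -8.7]
gripper_width: 22.9
```

Call:
{"name": "play_rows", "arguments": {
  "series": [
    [0,-0.003,0,0,0,0,0.01]
  ]
}}

```text
clock: 14.35
position: [578.0, -61.5, 137.2]
ee_rot: [0.005, 0.707, -0.707, -0.007]
contact_force: [1.1, -0.8, -9.4]
gripper_width: 23.0
```

A light drag of about 8 N. I'll continue straight up.

Call:
{"name": "play_rows", "arguments": {
  "series": [
    [-0.0006,-0.004,0,0,0,0,0.01],
    [-0.0006,-0.004,0,0,0,0,0.01],
    [-0.0006,-0.004,0,0,0,0,0.01]
  ]
}}

```text
clock: 14.65
position: [577.1, -61.4, 147.5]
ee_rot: [0.003, 0.707, -0.707, -0.01]
contact_force: [-0.3, -0.8, -8.9]
gripper_width: 22.9
```

Call:
{"name": "play_rows", "arguments": {
  "series": [
    [-0.0006,-0.004,0,0,0,0,0.01],
    [-0.0006,-0.004,0,0,0,0,0.01],
    [-0.0006,-0.004,0,0,0,0,0.01],
    [-0.0006,-0.004,0,0,0,0,0.01]
  ]
}}

```text
clock: 15.05
position: [580.3, -61.5, 167.1]
ee_rot: [0.003, 0.707, -0.707, -0.009]
contact_force: [0.6, 0.5, -1.6]
gripper_width: 22.7
```

Call:
{"name": "play_rows", "arguments": {
  "series": [
    [-0.0006,-0.004,0,0,0,0,0.01],
    [-0.0006,-0.004,0,0,0,0,0.01],
    [-0.0006,-0.004,0,0,0,0,0.01],
    [-0.0006,-0.005,0,0,0,0,0.01]
  ]
}}

```text
clock: 15.45
position: [586.2, -61.6, 190.4]
ee_rot: [0.006, 0.707, -0.707, -0.005]
contact_force: [-0.4, -0.2, -1.5]
gripper_width: 23.1
```

Call:
{"name": "play_rows", "arguments": {
  "series": [
    [0.003,-0.03,0,0,0,0,0.01],
    [0.003,-0.03,0,0,0,0,0.01],
    [0,0,0,0,0,0,0.01]
  ]
}}

```text
clock: 15.75
position: [580.5, -61.8, 253.8]
ee_rot: [-0.007, -0.707, 0.707, 0.005]
contact_force: [-0.2, 0.3, -1.0]
gripper_width: 23.1
```

```bash
python3 - <<'E'
from h import *
look('wrist'); save('wrist','w7',(96,60,320,240),2.4)
a=cv2.imread('pics/w3.png',0); b=cv2.imread('pics/w7.png',0)
for (x,y,w,h) in [(300,305,170,70),(305,330,40,40),(425,330,40,40),(320,375,125,190)]:
    t=a[y:y+h,x:x+w]; r=cv2.matchTemplate(b,t,cv2.TM_CCOEFF_NORMED); _,v,_,l=cv2.minMaxLoc(r); print(l[0]-x,l[1]-y,round(v,3),"crop px")
plan((526.6,247,242),185.35,9,0.01)
E
```

```text
-1 3 0.928 crop px
1 3 0.917 crop px
-2 3 0.894 crop px
0 1 0.987 crop px
t 15.8 pos [579.5 -61.6 251.4] F [ 0.2  0.2 -1.3] w 23.0 turn left [ 0.    -0.111  0.001]
[0.0065, 0.0011, -0.0342, 0.0, -0.0123, 0.0001, 0.01]
[0.006, 0.0011, -0.0343, 0.0, -0.0123, 0.0001, 0.01]
[0.0056, 0.0011, -0.0343, 0.0, -0.0123, 0.0001, 0.01]
[0.0052, 0.0011, -0.0344, 0.0, -0.0123, 0.0001, 0.01]
[0.0048, 0.001, -0.0345, 0.0, -0.0123, 0.0001, 0.01]
[0.0044, 0.001, -0.0345, 0.0, -0.0123, 0.0001, 0.01]
[0.0039, 0.001, -0.0346, 0.0, -0.0123, 0.0001, 0.01]
[0.0035, 0.001, -0.0346, 0.0, -0.0123, 0.0001, 0.01]
[0.0031, 0.001, -0.0346, 0.0, -0.0123, 0.0001, 0.01]
```

View pics/w7.png

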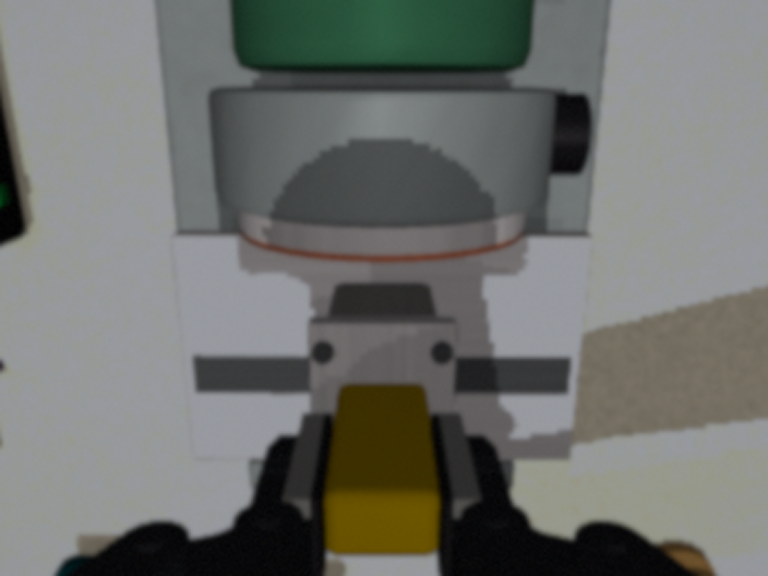

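The gauge is held squarely, about 1 mm different in the hand. The table edge remains set. Now to the rack.

Call:
{"name": "play_rows", "arguments": {
  "series": [
    [0.007,0,-0.034,0,-0.012,0,0.01],
    [0.006,0,-0.034,0,-0.012,0,0.01],
    [0.006,0,-0.034,0,-0.012,0,0.01],
    [0.005,0,-0.034,0,-0.012,0,0.01],
    [0.005,0,-0.034,0,-0.012,0,0.01],
    [0.004,0,-0.034,0,-0.012,0,0.01],
    [0.004,0,-0.034,0,-0.012,0,0.01],
    [0.003,0,-0.034,0,-0.012,0,0.01],
    [0.003,0,-0.025,0,-0.012,0,0.01],
    [0,0,0,0,0,0,0.01]
  ]
}}

```text
clock: 16.8
position: [521.2, 243.1, 238.7]
ee_rot: [0.039, -0.705, 0.708, -0.024]
contact_force: [0.5, 0.1, -1.7]
gripper_width: 22.8
```

```bash
python3 - <<'E'
from h import *
plan((526.7,245.6,160),185.35,3,0.01)
E
```

```text
t 16.8 pos [521.2 243.1 238.7] F [ 0.5  0.1 -1.7] w 22.8 turn left [-0.004 -0.004  0.021]
[-0.0024, 0.0262, -0.0008, -0.0014, -0.0014, 0.007, 0.01]
[-0.0023, 0.0262, -0.0007, -0.0014, -0.0014, 0.007, 0.01]
[-0.0021, 0.0262, -0.0007, -0.0014, -0.0014, 0.007, 0.01]
```

Call:
{"name": "play_rows", "arguments": {
  "series": [
    [-0.003,0.024,-0.001,-0.001,-0.001,0.007,0.01],
    [-0.002,0.025,-0.001,-0.001,-0.001,0.007,0.01],
    [-0.001,0.015,0,0,0,0.005,0.01],
    [0,0,0,0,0,0,0.01]
  ]
}}

```text
clock: 17.2
position: [524.7, 244.1, 169.1]
ee_rot: [0.035, -0.704, 0.708, -0.03]
contact_force: [1.0, -0.7, -1.3]
gripper_width: 23.1
```

```bash
python3 - <<'E'
from h import *
look('wrist'); save('wrist','w8',(136,90,240,180),3.2)
plan((526.7,245.6,140),185.35,1,0.01)
print([proj('wrist',p).round(1) for p in [(563.4,210.2,50),(493.1,202.2,50)]])
E
```

```text
t 17.25 pos [525.3 244.4 170.2] F [ 0.1  0.  -1.4] w 22.8 turn left [-0.004 -0.002  0.005]
[-0.0016, 0.0302, -0.0012, -0.0043, -0.0016, 0.0047, 0.01]
[array([214.9, 145.9]), array([290.6, 144.2])]
```

View pics/w8.png

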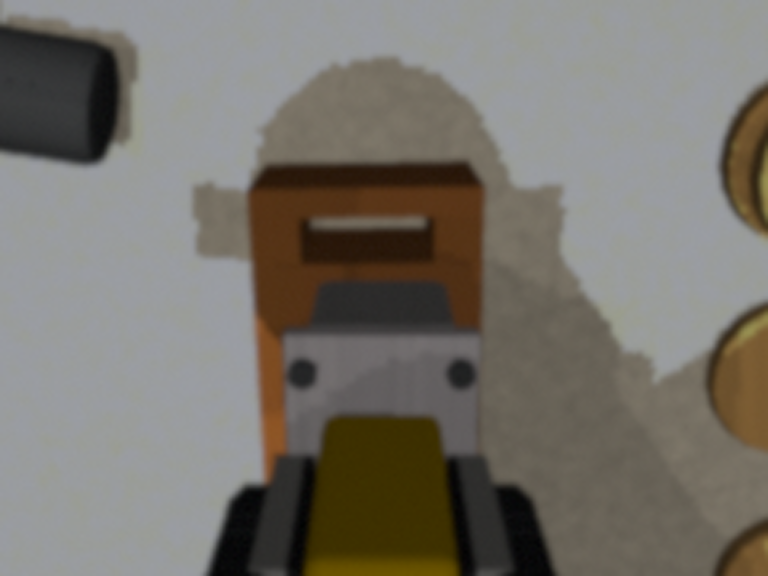

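Wrist view: the empty slot is centred at about (367,240) in the crop, and the blade tip is at (382,283). I'll work out the offset between them in one frame.

```bash
python3 - <<'E'
from h import *
f=lambda u,v:(u/3.2+136,v/3.2+90)
r=lambda u,v,z: ray('wrist',*f(u,v),z)
M=R.from_euler('z',-5.35,degrees=True)
zt=169.1
sl=[r(302,217,50),r(433,217,50),r(433,263,50),r(302,263,50)]; c=np.mean(sl,0)
print("slot",c,"size",np.linalg.norm(sl[0]-sl[1]),np.linalg.norm(sl[1]-sl[2]))
rk=[r(250,190,50),r(482,188,50)]; print("rack end",np.mean(rk,0),np.linalg.norm(rk[0]-rk[1]),np.degrees(np.arctan2(*(rk[0]-rk[1])[[1,0]])))
fe=[r(285,332,zt-25.9),r(480,330,zt-25.9)]; g=np.mean(fe,0); print("foot edge",g,np.linalg.norm(fe[0]-fe[1]),np.degrees(np.arctan2(*(fe[0]-fe[1])[[1,0]])))
bt=[r(318,283,zt-67.9),r(446,283,zt-67.9)]; b=np.mean(bt,0); print("tip",b,np.linalg.norm(bt[0]-bt[1]))
print("shift needed in rack axes, from foot edge",M.apply(c-g)-[0,2,0]," from tip",M.apply(c-b)-[0,1,0], "rackend->slot",M.apply(c-np.mean(rk,0)))
E
```

```text
slot [528.35145618 225.41861119  50.        ] size 38.772742283873015 14.08328340695688
rack end [530.11732645 210.13744897  50.        ] 67.98584703040477 5.654689305087534
foot edge [525.14886504 221.0611532  143.2       ] 38.7611695768611 5.718318037090918
tip [524.6549893  223.39179176 101.2       ] 31.220948024815726
shift needed in rack axes, from foot edge [  3.59492687   2.03986769 -93.2       ]  from tip [  3.86934361   0.67333335 -51.2       ] rackend->slot [-0.33336991 15.37924189  0.        ]
```

Both estimates agree on a TCP of about (528.4, 245.4). I'll descend in stages.

Call:
{"name": "play_rows", "arguments": {
  "series": [
    [-0.003,0.012,-0.001,-0.004,-0.001,0.004,0.01],
    [0,0.012,0,0,0,0,0.01],
    [0,0.012,0,0,0,0,0.01],
    [0,0,0,0,0,0,0.01]
  ]
}}

```text
clock: 17.65
position: [530.0, 245.0, 135.1]
ee_rot: [-0.031, 0.707, -0.706, 0.033]
contact_force: [-0.1, -0.2, -1.4]
gripper_width: 22.9
```

```bash
python3 - <<'E'
from h import *
plan((528.4,245.4,110),185.35,1,0.01)
E
```

```text
t 17.65 pos [530.  245.  135.1] F [-0.1 -0.2 -1.4] w 22.9 turn left [ 0.001 -0.002 -0.003]
[0.0016, 0.0251, -0.0005, 0.0012, -0.0019, -0.0031, 0.01]
```

Call:
{"name": "play_rows", "arguments": {
  "series": [
    [0.0016,0.01,-0.0005,0.001,-0.002,-0.003,0.01],
    [0.001,0.01,0,0,0,-0.001,0.01]
  ]
}}

```text
clock: 17.85
position: [528.6, 246.0, 116.0]
ee_rot: [-0.032, 0.707, -0.706, 0.034]
contact_force: [0.1, 0.0, -0.5]
gripper_width: 22.9
```

```bash
python3 - <<'E'
from h import *
plan((528.4,245.4,84),185.35,2,0.01)
E
```

```text
t 17.85 pos [528.6 246.  116. ] F [ 0.1  0.  -0.5] w 22.9 turn left [ 0.002  0.    -0.003]
[0.0002, 0.016, 0.0003, 0.0011, 0.0002, -0.0014, 0.01]
[0.0001, 0.016, 0.0003, 0.0011, 0.0002, -0.0014, 0.01]
```

Call:
{"name": "play_rows", "arguments": {
  "series": [
    [0.0005,0.009,0.0005,0.001,0,-0.002,0.01],
    [0.0005,0.009,0.0003,0,0,-0.001,0.01]
  ]
}}

```text
clock: 18.05
position: [527.5, 245.3, 96.6]
ee_rot: [-0.033, 0.707, -0.706, 0.033]
contact_force: [0.1, 0.0, -0.9]
gripper_width: 23.1
```

Call:
{"name": "play_rows", "arguments": {
  "series": [
    [0.0005,0.006,0,0,0,-0.001,0.01],
    [0.0003,0.003,0,0,0,0,0.01]
  ]
}}

```text
clock: 18.25
position: [526.0, 244.8, 85.4]
ee_rot: [0.034, -0.706, 0.706, -0.032]
contact_force: [0.9, 0.6, -1.0]
gripper_width: 22.9
```

```bash
python3 - <<'E'
from h import *
plan((528.4,245.4,82),185.35,1,0.01)
E
```

```text
t 18.25 pos [526.  244.8  85.4] F [ 0.9  0.6 -1. ] w 22.9 turn left [-0.     0.001  0.003]
[-0.0025, 0.0034, -0.0004, -0.0001, 0.0007, 0.0035, 0.01]
```

Call:
{"name": "play_rows", "arguments": {
  "series": [
    [-0.0025,0.002,-0.0005,0,0.001,0.003,0.01],
    [-0.0005,0.001,0,0,0,0,0.01]
  ]
}}

```text
clock: 18.45
position: [529.1, 245.6, 81.9]
ee_rot: [0.033, -0.706, 0.707, -0.033]
contact_force: [-3.8, -1.2, 8.1]
gripper_width: 23.0
```

Call:
{"name": "play_rows", "arguments": {
  "series": [
    [0,0.001,0,0,0,0,0.01]
  ]
}}

```text
clock: 18.55
position: [529.2, 245.6, 81.9]
ee_rot: [0.033, -0.706, 0.707, -0.033]
contact_force: [-5.5, -0.4, 9.9]
gripper_width: 23.0
```

```bash
python3 - <<'E'
from h import *
plan((528.2,245.4,81),185.35,1,0.01)
E
```

```text
t 18.55 pos [529.2 245.6  81.9] F [-5.5 -0.4  9.9] w 23.0 turn left [-0.001  0.     0.001]
[0.001, 0.0009, 0.0001, -0.001, 0.0003, 0.0006, 0.01]
```

The foot is seated on the rack top (z = 81.9, about 10 N). I'll ease off, release, rise, and compare with the original images.

Call:
{"name": "play_rows", "arguments": {
  "series": [
    [0.0012,-0.001,0,0,0,0,0.01],
    [0,0,0,0,0,0,0.05],
    [0,0,0,0,0,0,0.05],
    [0,0,0,0,0,0,0.05],
    [0,-0.01,0,0,0,0,0.055],
    [0,-0.025,0,0,0,0,0.055],
    [0,-0.035,0,0,0,0,0.055],
    [0,-0.01,0,0,0,0,0.055],
    [0,0,0,0,0,0,0.055]
  ]
}}

```text
clock: 19.45
position: [529.4, 246.1, 169.2]
ee_rot: [-0.032, 0.707, -0.706, 0.035]
contact_force: [-0.5, 0.1, -0.5]
gripper_width: 54.9
```

```bash
python3 - <<'E'
from h import *
plan((525,245,170),185.35,1,0.05)
look('wrist')
m=ymask('wrist',(200,100,120,200)); ys,xs=np.nonzero(m); print(m.sum(),xs.min(),xs.max()+1,ys.min(),ys.max()+1)
c=np.load('cam_wrist.npz')['c'].astype(int)
# orange wood extents along some rows, plus foot (grey bright) extents
for v in range(140,216,4):
    w=(c[v,:,0]>1.5*c[v,:,2])&(c[v,:,1]<0.72*c[v,:,0]); u=np.nonzero(w[200:320])[0]+200
    g=(abs(c[v,:,0]-c[v,:,2])<25)&(c[v].sum(1)>200); uu=np.nonzero(g[215:300])[0]+215
    print(v,(u.min(),u.max()+1) if len(u) else None,(uu.min(),uu.max()+1) if len(uu) else None)
E
```

```text
t 19.45 pos [529.4 246.1 169.2] F [-0.5  0.1 -0.5] w 54.9 turn left [ 0.001  0.001 -0.004]
[0.0045, -0.0008, 0.0007, 0.0008, 0.0009, -0.0041, 0.05]
992 242 273 181 218
140 (np.int64(226), np.int64(289)) (np.int64(215), np.int64(300))
144 (np.int64(223), np.int64(292)) (np.int64(215), np.int64(300))
148 (np.int64(221), np.int64(294)) (np.int64(215), np.int64(300))
152 (np.int64(221), np.int64(293)) (np.int64(215), np.int64(300))
156 (np.int64(221), np.int64(293)) (np.int64(215), np.int64(300))
160 (np.int64(221), np.int64(293)) (np.int64(215), np.int64(300))
164 (np.int64(222), np.int64(293)) (np.int64(215), np.int64(300))
168 (np.int64(222), np.int64(293)) (np.int64(215), np.int64(300))
172 (np.int64(222), np.int64(293)) (np.int64(215), np.int64(300))
176 (np.int64(223), np.int64(293)) (np.int64(215), np.int64(300))
180 (np.int64(223), np.int64(292)) (np.int64(215), np.int64(300))
184 (np.int64(223), np.int64(292)) (np.int64(215), np.int64(300))
188 (np.int64(223), np.int64(292)) (np.int64(215), np.int64(300))
192 (np.int64(223), np.int64(292)) (np.int64(215), np.int64(300))
196 (np.int64(223), np.int64(292)) (np.int64(215), np.int64(300))
200 (np.int64(223), np.int64(292)) (np.int64(215), np.int64(300))
204 (np.int64(224), np.int64(292)) (np.int64(215), np.int64(300))
208 (np.int64(224), np.int64(292)) (np.int64(215), np.int64(300))
212 (np.int64(224), np.int64(291)) (np.int64(215), np.int64(300))
```

```bash
python3 - <<'E'
from h import *
c=np.load('cam_wrist.npz')['c'].astype(int)
print([(v,*c[v,250:266].mean(0).round().astype(int).tolist()) for v in range(136,186)])
print([(u,*c[170:176,u].mean(0).round().astype(int).tolist()) for u in list(range(232,242))+list(range(272,284))])
o=np.array([518.8,306,0]); M=R.from_euler('z',5.35,degrees=True)
for nm,p in(("rack end",(0,-100,50)),("rack end bottom",(0,-100,0)),("slot far",(0,-91,50)),("foot edge top",(0,-86,56)),("foot left",(20,-80,56)),("foot right",(-20,-80,56)),("rackL",(35,-80,50)),("rackR",(-35,-80,50))): print(nm,proj('wrist',o+M.apply(p)).round(1))
E
```

```text
[(136, 115, 108, 96), (137, 106, 98, 86), (138, 84, 75, 64), (139, 58, 46, 35), (140, 43, 27, 15), (141, 41, 23, 10), (142, 42, 24, 10), (143, 42, 23, 9), (144, 44, 25, 10), (145, 53, 30, 13), (146, 69, 40, 17), (147, 82, 48, 22), (148, 86, 51, 22), (149, 87, 52, 23), (150, 87, 52, 23), (151, 87, 52, 24), (152, 87, 52, 23), (153, 86, 51, 23), (154, 84, 51, 26), (155, 74, 48, 31), (156, 58, 45, 37), (157, 47, 43, 41), (158, 44, 43, 42), (159, 45, 44, 43), (160, 50, 49, 48), (161, 62, 60, 60), (162, 84, 81, 81), (163, 104, 100, 100), (164, 112, 108, 109), (165, 114, 110, 110), (166, 114, 110, 111), (167, 114, 110, 110), (168, 114, 109, 110), (169, 113, 109, 110), (170, 113, 109, 110), (171, 113, 109, 110), (172, 113, 109, 110), (173, 113, 109, 109), (174, 113, 109, 109), (175, 113, 109, 109), (176, 112, 108, 109), (177, 112, 107, 108), (178, 108, 104, 103), (179, 97, 91, 85), (180, 79, 70, 52), (181, 65, 53, 15), (182, 61, 48, 0), (183, 61, 48, 0), (184, 61, 48, 0), (185, 61, 48, 0)]
[(232, 83, 50, 21), (233, 83, 50, 21), (234, 83, 51, 26), (235, 86, 62, 48), (236, 89, 77, 72), (237, 84, 78, 78), (238, 71, 69, 70), (239, 62, 62, 62), (240, 60, 60, 60), (241, 66, 65, 65), (272, 74, 72, 72), (273, 64, 62, 63), (274, 60, 59, 60), (275, 63, 62, 62), (276, 73, 70, 70), (277, 82, 75, 73), (278, 82, 65, 57), (279, 83, 55, 35), (280, 85, 51, 24), (281, 87, 52, 23), (282, 87, 51, 22), (283, 86, 51, 22)]
rack end [259.6 142.9]
rack end bottom [259.  135.3]
slot far [259.5 152.5]
foot edge top [259.5 159.1]
foot left [238.1 165.4]
foot right [280.9 165.4]
rackL [222.7 163.8]
rackR [296.1 163.9]
```

The gauge sits in its slot within about 1 mm: foot edge 0.2 mm off in y and about 0.8 mm in x relative to the rack. I'll rise clear and do a last numeric check of the gauge and table in the top view.

Call:
{"name": "play_rows", "arguments": {
  "series": [
    [0,-0.03,0,0,0,0,0.055],
    [0,-0.03,0.02,0,0,0,0.055],
    [0,-0.02,0.04,0,0,0,0.055],
    [0,0,0.04,0,0,0,0.055],
    [0,0,0.04,0,0,0,0.055],
    [0,0,0,0,0,0,0.055]
  ]
}}

```text
clock: 20.1
position: [539.8, 102.0, 244.3]
ee_rot: [0.037, -0.704, 0.708, -0.032]
contact_force: [0.4, -0.3, -0.2]
gripper_width: 54.9
```

```bash
python3 - <<'E'
from h import *
a=cv2.imread('pics/top0.png').astype(int); look('top'); b=np.load('cam_top.npz')['c'][:,:,::-1].astype(int)
v=170
print("table row170 R, before/after:",a[v,208:262,2].tolist(),b[v,208:262,2].tolist())
d=np.abs(a-b).max(2)
for n,(x,y,w,h) in dict(rack=(95,188,70,30),drill=(118,100,70,75),wheels=(100,238,75,32),turq=(95,295,40,25),purple=(203,93,40,20),crayons=(365,160,28,36)).items(): print(n,d[y:y+h,x:x+w].mean().round(1))
s=read_state(); print(s["clock"],s["position"].round(),s["contact_force"].round(1),np.abs(s["joint_vel"]).max().round(3))
E
```

```text
table row170 R, before/after: [52, 57, 53, 51, 51, 96, 143, 153, 149, 147, 148, 148, 143, 145, 145, 147, 146, 138, 107, 64, 71, 74, 68, 67, 100, 143, 150, 147, 148, 149, 147, 145, 149, 148, 148, 148, 151, 144, 145, 147, 145, 149, 150, 152, 124, 61, 61, 59, 81, 122, 147, 152, 158, 117] [50, 49, 50, 53, 54, 67, 79, 82, 113, 144, 153, 154, 152, 150, 154, 153, 149, 150, 153, 154, 156, 127, 64, 71, 73, 71, 66, 106, 151, 154, 155, 155, 153, 156, 150, 150, 154, 153, 153, 156, 152, 151, 153, 151, 154, 152, 160, 122, 68, 131, 157, 155, 159, 121]
rack 41.8
drill 36.4
wheels 14.7
turq 42.7
purple 6.4
crayons 6.1
20.15 [540. 103. 244.] [ 0.3 -0.  -0.4] 0.042
```

```bash
python3 -c "
from bench import *
print(job_done())"
```

```text
the job is handed in; nothing more can be done
None
```

The sander gap is set with the 4 mm yellow gauge, and the job is handed in at about 20 s of the 69 s allowed.

- **Setting the gap:** I lowered the gauge into the gap until its foot touched the table, about 5.6 N on contact, and let go. I then pushed the table at its outer edge with shut fingers. It slid at about 7 N and stopped dead at 12 to 15 N, so the nip was about 7 N.
- **Drawing the gauge:** It came straight up with a steady drag of about 8 N along the blade, so no second push was needed.
- **Back in the rack:** The gauge stands in its own slot, about 0.2 mm (y) and 0.8 mm (x) off centre by the wrist camera. The fingers are open and clear of everything.
- **Table position:** In the top view the table has moved about 3 pixels (about 8.7 mm) from its start. That fits the 12.5 mm starting gap I measured there, closed to 4 mm. The wrist camera read about 13.5 mm for that gap. I did not measure the finished gap itself; the drag is the main evidence.
- **Checks that disagreed:**
  - The wrist and top cameras differed by 2 to 3 mm in absolute position, so I worked from relative measurements.
  - Comparing the clutter before and after was inconclusive, because image differences at the rack, drill and turquoise look-alike were large. I put that down to the arm and its shadow having moved. I felt no contact with any of it.

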